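# Stack the carry tray on the loaded tote

## Robot

A 6-joint arm with a two-finger parallel gripper is mounted at the origin on a cart in front of the work surface, level with it; the furniture and walls round the work are solid. World frame = base frame: x ahead of the robot, y to its left, z up, the work surface at z = 0. Lengths are in m, angles in rad, forces in N, time in s.
With the tool pointing down it reaches from about 0.425 to 0.95 m from the base axis. Payload 3.5 kg.
Tool frame: the origin (TCP) lies midway between the tips of the shut fingers; the grasp point (between the pads) lies 19 mm behind it (ctrl.pinch_z is the distance from the TCP to the grasp point, in m); z points along the fingers, y is the line along which they close (so a half turn about z gives the same grasp; the last joint's range is limited). The gripper opens to 85 mm and grips with 20 to 120 N. Pads are 22 mm wide; open, the fingers measure 114 mm over their backs; the gripper's body (76 mm by 85 mm) begins 54 mm behind the grasp point. The pads swing forward as they close: fully open they stand 13 mm farther back than shut.
Start: joints at [-1.42, 0.286, 1.577, -0, 1.279, -0.15], TCP at [0.2, -0.645, 0.231] pointing down, gripper open.
Joint ranges: [-2.77, 2.77], [-0.9, 2.22], [0.21, 2.48], [-1.53, 4.67], [0.24, 2.81], [-2.84, 2.84]. Speed limits (rad/s): [2.79, 2.79, 3.14, 3.14, 3.14, 3.14].

## Interface

Orientations are given as a unit quaternion [x, y, z, w].
In Python, from plant import get_state, viewer, sign_off, ctrl gives the robot as it stands. The module is installed in compiled form; this text tells all that it offers.
- The arm moves only by the shell command python3 -m handwheel 'ROWS' [FORCE]. ROWS is JSON, a list that holds one entry, the list of rows, each a list of 5 numbers: the finger opening in m, from 0 to 0.0854, then the shift along the tool's x, y, z in m, then the turn about the tool's z in degrees. In form: [[[claw, x, y, z, spin], ...]]. A call has 1 to 12 rows; each row shifts and turns the commanded pose from where the row before left it, along the tool's axes as they then stand; what a row does not reach is not made up. A row lasts 1/12 s, in which the tool goes at most 41.7 mm and 7.16 degrees, less where a joint would pass 70% of its speed; a pose out of reach is approached as far as the arm can. A call is refused whole if a number of a shift passes 0.0417 or a number of a turn 7.16, either way. A call with a gripper value outside its range is refused whole. The fingers move at their own pace and stop on an object; FORCE is the grip in N (left out, the last holds). Time passes only in rows, so rows that do not move let the fingers close. It gives the time, the measured TCP pose, the force, the opening and the grip force at its end, in the units of the state.
- get_state(): the state, without advancing time (a new reading comes with each control period).
- viewer.read_camera(name): name is "scene" or "top" or "wrist"; returns the picture (400x640x3 uint8, blue, green, red); there is no depth.
- viewer.camera_params(name): a dict with "fov_y" (degrees; the focal length in pixels is half the picture's height over the tangent of half this angle, whatever the lens; pixels are square), "cx", "cy" (the principal point, pixels), "xyz" and "attitude" of the camera in the world; the wrist camera has in their place "hand_eye" (4x4, takes a point from camera to tool coordinates, whose origin is the TCP and whose axes are the flange's). Camera axes: x right, y up, looking along -z (the intrinsics and any distortion apply to the point x, -y, -z); pixel columns grow to the right and rows downward; lengths in m; the calibration is good to about 2 mm. A picture is of the moment at which its call begins: read the wrist's pose just before it. camera_params takes no time and is no camera call.
- sign_off(): hands the job in; it is judged then, once.
Trained networks look in the newest picture that a camera, given by its name, has taken for a name from the list of things; names that differ only in an ending like _2 or _b are one class to them, and where a whole thing is asked for, a point or a joint stands for the part that bears it (a point fixed in the world has none). Each returns a list of dicts, best first, with "confidence" (0 to 1); they miss things now and then, are a little off and sometimes report something else, mostly with a low value. They report only what shows in the picture. A call takes as long as a camera call. They do not tell look-alikes from the thing itself.
- viewer.look_for(camera, name): "extent" ([left, top, width, height] as shares, 0 to 1, of the picture: columns of its width, rows of its height, round what is visible of it).
- viewer.outline_of(camera, name): "mask" (400x640 bool, what is visible of it) and "extent" ([left, top, width, height] as shares, 0 to 1, of the picture: columns of its width, rows of its height, round what is visible of it).
- viewer.pinpoint(camera, name): "xy" ([column, row] as shares, 0 to 1, of the picture: columns of its width, rows of its height: a listed point, or the origin of a listed thing).
The state is a dict: "time": time; "qpos": joint angles; "dq": joint speeds; "joint_efforts": joint torques, N m; "eef_pos": TCP position; "tcp_rot": TCP orientation; "contact_force": force on the tool from outside, world axes, zero at the start; "wrist_torque": the same for the moment, N m; "opening": opening from 0.0 (shut) to 1.0 (fully open); "finger_force": force on a finger pad.
Only numpy, scipy, OpenCV 4.12 (cv2) and the standard library are available. Lean on these libraries where they do the work, as an engineer would, in place of code of your own. Each camera call takes 0.05 s, during which the arm holds its last target. There are 200 camera calls.

## Task

Lift the carry tray out of the empty tote in which it is nested, turn it half round and stack it on the tote with the filter boxes instead: tip its tongue end down and feel the tongue into the window of the tote's tall end plate, whose height setting varies, then lower the other end gently until the tray stands level on all its ribs. Let go of it there, and leave the filter boxes and everything round about where they are.

Things in the scene. Friction and masses are not known exactly. Their poses are not given: they have to be found in the camera images.
- tote_loaded: Grey open tote fixed to the table, holding two filter boxes. Origin on the table; x points to its taller end, z up. Cavity x = -90 to 61, y = -53 to 53 mm; floor and walls 5 mm thick; walls 70 mm high. Set in it is a rib frame (ribs and the tall end plate with the window, in one piece), clamped 0 to 20 mm up; the setting is not reported and must be felt or seen. Clamps stick out 12 mm at the table.
- tote_loaded_mid (a point): Centre of the loaded tote's mouth, 70 mm above its origin. Ribs stand on both long walls, in to |y| = 43 mm, at x = 24 to 56 and x = -37 to -12 mm, tops level with each other, 42 to 62 mm above the table by the setting. The tray's lugs land on them when it is stacked. The -x pair has a stop 7 mm higher than its rib top at x = -37 to -30.5 mm; the lugs go down on its +x side.
- tote_loaded_end (a point): Foot of the loaded tote's end plate, at table level under the middle of its inner face (x = 61 mm). The plate is 5 mm thick, its top 36 mm above the rib tops. Its window spans y = -20 to 20 mm, and from 7 to 20 mm above the rib tops whatever the setting. A stacked tray has its origin 10 mm below the rib tops, at x = 0, y = 0 of the tote (play 2.5 mm), its x along the tote's.
- tote_empty: The same kind of tote (same sizes, axes and origin), also fixed. The tray is nested in it at the start, turned half round (tongue towards the tote's -x), about 10 mm off towards -x, its underside on the tote's floor 5 mm above the table; it lifts straight out.
- tray: Loose aluminium carry tray, 0.2 to 0.4 kg, balanced. Origin: centre of its underside; x points to the tongue end. Body 116 (x) by 80 (y) by 44 mm high. Four lugs stick out 9 mm from the long sides, at x = 40 to 56 and x = -28 to -12 mm, undersides 10 mm above the tray's: one way round they pass beside the totes' ribs (nest), the other way they land on them (stack).
- tray_grip (a point): Grip point on the tray's upright lifting post (30 mm in x by 18 mm in y, in the tray's middle, either pair of faces can be gripped): 76 mm above the tray's underside, 14 mm below the post's top; axes as the tray's.
- tray_tongue (a point): Tip of the tray's tongue, which is 24 mm wide, 6 mm thick and sticks out 16 mm from the tray's end: 74 mm from the tray's vertical axis, 23 mm above its underside (mid-thickness); axes as the tray's. When the tray is stacked it lies about 8 mm beyond the outer face of the window's wall.
- filter_a: Filter box, 50 x 50 x 21 mm, loose on the floor of the loaded tote (top 26 mm above the table). Origin: centre of its underside.
- filter_b: The other filter box of the same size beside it. Origin: centre of its underside.
- lens_stand: Bystander: lens on a post, 112 mm high, beyond the totes near the middle line. Origin: centre of its underside.
- steel_rod: Bystander: steel post 100 mm long, 13 mm thick, lying between the two totes along x. Origin: centre of its underside.
- mirror_post: Bystander: mirror on a post, 114 mm high, at the far left. Origin: centre of its underside.
- beam_block: Bystander: black upright plate, 60 mm high, on the right. Origin: centre of its underside.
- post_holder_bare: Bystander: black post holder, 60 mm high, beyond the totes. Origin: centre of its underside.
Things that resemble listed ones, but are neither listed nor needed, are in the scene too. Leave any purple look-alike of the tray alone.

How it is judged:
By the outcome, as a careful person would: the job done as asked, in the order asked, and still so for the second after the job is handed in, with the robot touching nothing.
It also fails if it takes over 45 s, if anything falls off the work surface, if the arm or the gripper's body presses on something with over 40 N, if the wrist force passes 120 N, or if a joint passes its speed limit or range.

## Working session

There is one attempt and no reset: what is moved stays moved. The work goes in short steps, Python scripts to look and compute and a shell command to move; the robot and the scene stay as the last step left them, time stands still between calls to the robot, and variables do not carry over. Pictures are saved under pics/ and viewed, at most 10 in all, crops included, and the job is handed in when it is done.

```bash
mkdir -p pics
cat > h.py <<'E'
import numpy as np, cv2
from plant import get_state, viewer, ctrl
from scipy.spatial.transform import Rotation as R
def cam(n):
    p=viewer.camera_params(n); f=200/np.tan(np.radians(p['fov_y'])/2)
    if 'hand_eye' in p:
        s=get_state(); T=np.eye(4); T[:3,:3]=R.from_quat(s['tcp_rot']).as_matrix(); T[:3,3]=s['eef_pos']
        M=T@np.array(p['hand_eye'])
    else:
        M=np.eye(4); a=np.array(p['attitude'],float)
        M[:3,:3]=a if a.shape==(3,3) else R.from_quat(a).as_matrix(); M[:3,3]=p['xyz']
    return p,f,M
def ray(n,uv,z):   # pixel -> world at height z
    p,f,M=cam(n); d=M[:3,:3]@np.array([(uv[0]-p['cx'])/f,-(uv[1]-p['cy'])/f,-1])
    return M[:3,3]+d*(z-M[2,3])/d[2]
def proj(n,P):
    p,f,M=cam(n); c=(np.asarray(P)-M[:3,3])@M[:3,:3]
    return np.array([p['cx']+f*c[0]/-c[2],p['cy']-f*c[1]/-c[2]])
def pix(xy): return np.array(xy)*[640,400]
E
python3 - <<'E'
from h import *
np.set_printoptions(precision=4,suppress=True)
for n in('top','scene','wrist'): print(n,viewer.camera_params(n))
ims={}
for n in('top','scene'):
    ims[n]=viewer.read_camera(n); cv2.imwrite(f'pics/{n}0.png',ims[n])
    for k,z in(('tote_loaded_mid',.07),('tote_loaded_end',0),('tote_loaded',0),('tote_empty',0),('tray',.005),('tray_grip',.081),('tray_tongue',.028),('filter_a',.005)):
        for r in viewer.pinpoint(n,k)[:3]: u=pix(r['xy']); print(n,k,round(r['confidence'],2),u,ray(n,u,z)[:2])
print(get_state())
E
```

```text
top {'fov_y': 48.88879250515972, 'cx': 323.15207709195397, 'cy': 207.25795089060668, 'xyz': array([ 0.3942, -0.0315,  1.3023]), 'attitude': array([-0.0669,  0.0494,  0.7148, -0.6944])}
scene {'fov_y': 53.97587434374141, 'cx': 316.70446938681545, 'cy': 196.6646009060421, 'xyz': array([ 0.2604, -0.5636,  0.8074]), 'attitude': array([ 0.3404, -0.0954, -0.2446,  0.9029])}
wrist {'fov_y': 68.74111669418112, 'cx': 322.7616092775802, 'cy': 198.81783006610482, 'hand_eye': array([[ 0.0004,  0.9613,  0.2754,  0.0697],
       [ 1.    , -0.0005,  0.0003, -0.    ],
       [ 0.0004,  0.2754, -0.9613, -0.1432],
       [ 0.    ,  0.    ,  0.    ,  1.    ]])}
top tote_loaded_mid 0.73 [262.272 237.68 ] [0.5179 0.1702]
top tote_loaded_mid 0.33 [385.6 235.8] [ 0.513  -0.1763]
top tote_loaded_end 0.72 [264.576 223.88 ] [0.5661 0.1746]
top tote_loaded_end 0.6 [446.016 181.4  ] [ 0.6783 -0.3737]
top tote_loaded 0.79 [267.52 242.6 ] [0.5098 0.1661]
top tote_loaded 0.37 [387.904 239.32 ] [ 0.5091 -0.1908]
top tote_empty 0.69 [386.176 235.68 ] [ 0.5201 -0.1862]
top tray 0.73 [384.832 238.2  ] [ 0.5123 -0.1813
[... 987 characters left out ...]
0.62 [314.688 147.68 ] [0.7058 0.1971]
scene tray_tongue 0.26 [427.904 319.12 ] [ 0.6405 -0.382 ]
scene filter_a 0.65 [260.992 182.2  ] [0.515  0.1696]
scene filter_a 0.55 [240.384 192.   ] [0.4502 0.1643]
{'time': 0.9, 'qpos': array([-1.42  ,  0.2863,  1.5767,  0.    ,  1.2786, -0.15  ]), 'dq': array([-0.0011, -0.0004, -0.0004,  0.0008,  0.0019,  0.0004]), 'joint_efforts': array([ -0.0003, -40.5956, -29.2946,  -0.0001,   0.0004,  -0.    ]), 'eef_pos': array([ 0.2   , -0.6447,  0.2313]), 'tcp_rot': array([0.9887, 0.1498, 0.    , 0.    ]), 'contact_force': array([ 0.4337, -0.0828,  0.6798]), 'wrist_torque': array([ 0.0334,  0.0193, -0.0097]), 'finger_force': 0.0, 'opening': 0.997443019064186}
```

View pics/top0.png

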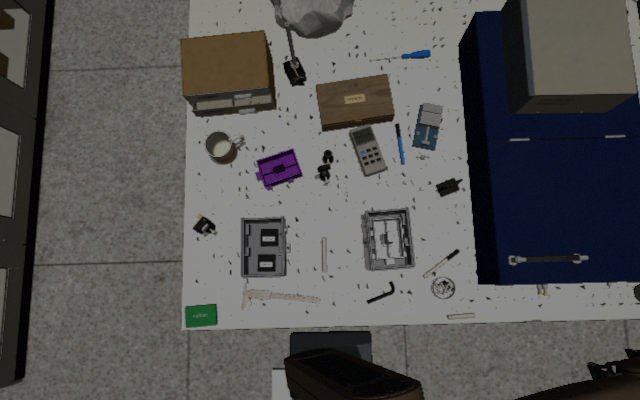

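View pics/scene0.png

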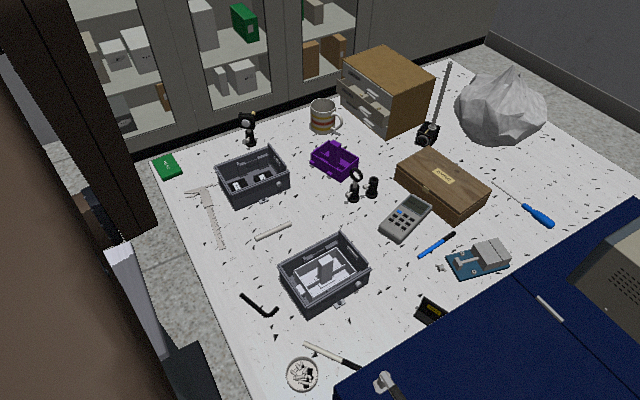

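Run:
```python
from h import *
np.set_printoptions(precision=3,suppress=True)
for z in(0,.1,.2,.3,.4): print(z,ray('top',(478,284),z),ray('top',(458,45),z),ray('scene',(333,395),z), ray('scene',(638,198),z))
s=get_state();
for x,y in((.25,-.4),(.42,-.19),(.512,-.187)):
    d=np.array([x,y])-s['eef_pos'][:2]; th=.3; print((x,y), d@[np.cos(th),np.sin(th)], d@[np.sin(th),-np.cos(th)])
```

```text
0 [ 0.372 -0.444  0.   ] [ 1.119 -0.443  0.   ] [ 0.398 -0.4    0.   ] [ 1.387 -0.4    0.   ]
0.1 [ 0.374 -0.412  0.1  ] [ 1.063 -0.412  0.1  ] [ 0.381 -0.42   0.1  ] [ 1.247 -0.42   0.1  ]
0.2 [ 0.376 -0.38   0.2  ] [ 1.007 -0.38   0.2  ] [ 0.364 -0.441  0.2  ] [ 1.108 -0.441  0.2  ]
0.3 [ 0.377 -0.349  0.3  ] [ 0.952 -0.348  0.3  ] [ 0.347 -0.461  0.3  ] [ 0.968 -0.461  0.3  ]
0.4 [ 0.379 -0.317  0.4  ] [ 0.896 -0.317  0.4  ] [ 0.33  -0.481  0.4  ] [ 0.829 -0.481  0.4  ]
(0.25, -0.4) 0.1200638742875826 -0.21897085708881364
(0.42, -0.19) 0.3445303208378169 -0.3693530846727632
(0.512, -0.187) 0.43330783845735665 -0.3450312351272968
```

```bash
python3 -m handwheel '[[[0.085,0.017,-0.0313,0,0],[0.085,0.017,-0.0313,0,0],[0.085,0.017,-0.0313,0,0],[0.085,0.017,-0.0313,0,0],[0.085,0.017,-0.0313,0,0],[0.085,0.017,-0.0313,0,0],[0.085,0.017,-0.0313,0,0]]]' 30; python3 -m handwheel '[[[0.085,0.0285,-0.0115,0,0],[0.085,0.0285,-0.0115,0,0],[0.085,0.0285,-0.0115,0,0],[0.085,0.0285,-0.0115,0,0],[0.085,0.0285,-0.0115,0,0],[0.085,0.0285,-0.0115,0,0],[0.085,0.0285,-0.0115,0,0],[0.085,0.0285,-0.0115,0,0],[0.085,0.0285,-0.0115,0,0],[0.085,0.0285,-0.0115,0,0],[0.085,0.0285,-0.0115,0,0]]]'; python3 -m handwheel '[[[0.085,0,0,0,5],[0.085,0,0,0,5],[0.085,0,0,0,5],[0.085,0,0,0,0],[0.085,0,0,0,0]]]'
python3 - <<'E'
from h import *
np.set_printoptions(precision=4,suppress=True)
s=get_state(); print(s['eef_pos'],s['tcp_rot'],s['time'],s['qpos'])
im=viewer.read_camera('wrist'); cv2.imwrite('pics/w1.png',im)
for k,z in(('tray_grip',.081),('tray_tongue',.028),('tray',.005),('tote_empty',0)):
    for r in viewer.pinpoint('wrist',k)[:3]: u=pix(r['xy']); print(k,round(r['confidence'],2),u,ray('wrist',u,z)[:2])
E
```

```text
time: 1.48
eef_pos: [0.2488, -0.3985, 0.2313]
tcp_rot: [0.989, 0.15, 0.0, 0.0]
contact_force: [1.0, 0.0, 0.4]
opening: 0.997
finger_force: 0.0
time: 2.4
eef_pos: [0.5118, -0.1852, 0.2316]
tcp_rot: [0.989, 0.15, 0.0, 0.0]
contact_force: [1.0, -0.1, -0.3]
opening: 0.997
finger_force: 0.0
time: 2.82
eef_pos: [0.5107, -0.1864, 0.2314]
tcp_rot: [1.0, 0.021, 0.0, 0.0]
contact_force: [0.1, -0.7, 0.5]
opening: 0.994
finger_force: 0.0
[ 0.5107 -0.1864  0.2314] [0.9998 0.0207 0.0001 0.    ] 2.8167 [-0.5366 -0.0037  1.9     0.      1.2452  0.9928]
tray_grip 0.7 [320.576 187.8  ] [ 0.5079 -0.1844]
tray_tongue 0.76 [321.728 230.8  ] [ 0.4386 -0.1881]
tray 0.7 [320.704 172.52 ] [ 0.5093 -0.1839]
```

View pics/w1.png

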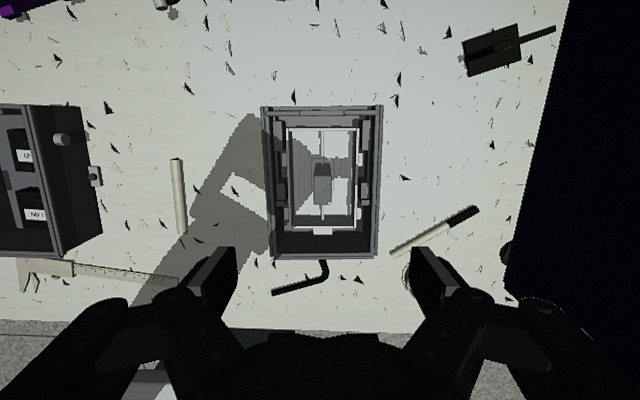

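```bash
python3 -m handwheel '[[[0.042,-0.0027,-0.002,0.02,-0.5],[0.042,0,0,0.028,0],[0.042,0,0,0.028,0],[0.042,0,0,0.028,0],[0.042,0,0,0.028,0],[0.042,0,0,0.02,0],[0.042,0,0,0.01,0],[0.042,0,0,0.006,0],[0.042,0,0,0,0]]]' 30; python3 -m handwheel '[[[0.005,0,0,0,0],[0.005,0,0,0,0],[0.005,0,0,0,0],[0.005,0,0,0,0],[0.005,0,0,0,0],[0.005,0,0,0,0]]]' 35
```

```text
time: 3.82
eef_pos: [0.5075, -0.1844, 0.0626]
tcp_rot: [1.0, 0.024, -0.001, -0.0]
contact_force: [0.2, 0.1, 0.4]
opening: 0.488
finger_force: 0.0
time: 4.32
eef_pos: [0.5092, -0.1855, 0.0651]
tcp_rot: [1.0, 0.024, 0.002, 0.001]
contact_force: [-0.2, -1.0, 6.0]
opening: 0.205
finger_force: 39.3
```

```bash
python3 -m handwheel '[[[0.005,0,0,-0.008,0],[0.005,0,0,-0.012,0],[0.005,0,0,-0.016,0],[0.005,0,0,-0.02,0],[0.005,0,0,-0.02,0],[0.005,0,0,-0.02,0],[0.005,0,0,-0.02,0],[0.005,0,0,-0.02,0],[0.005,0,0,-0.012,0],[0.005,0,0,0,0]]]'
python3 - <<'E'
from h import *
np.set_printoptions(precision=4,suppress=True)
s=get_state(); print(s['eef_pos'],s['tcp_rot'],s['contact_force'],s['wrist_torque'],s['opening'])
im=viewer.read_camera('wrist'); im2=viewer.read_camera('scene')
cv2.imwrite('pics/l1.png',np.hstack([im[60:340,120:520],cv2.resize(im2[130:340,180:480],(400,280))]))
E
```

```text
time: 5.15
eef_pos: [0.5091, -0.1851, 0.2148]
tcp_rot: [1.0, 0.024, 0.002, 0.001]
contact_force: [0.6, -0.5, -2.3]
opening: 0.204
finger_force: 38.2
[ 0.5091 -0.1851  0.2148] [0.9997 0.024  0.0024 0.0014] [ 0.6257 -0.4566 -2.2851] [ 0.0116 -0.0194  0.0325] 0.2039969427728561
```

View pics/l1.png

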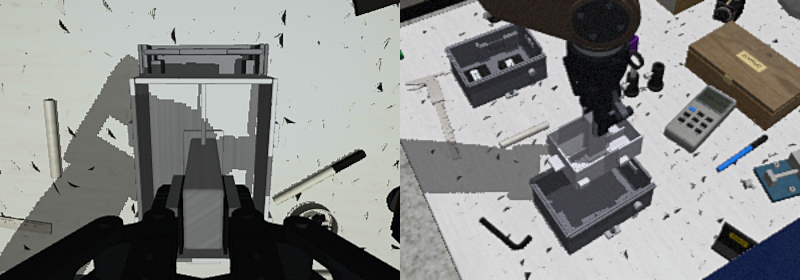

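```bash
python3 -m handwheel '[[[0.005,0.0015,-0.02,0,0],[0.005,0.0015,-0.03,0,0],[0.005,0.0015,-0.035,0,0],[0.005,0.0015,-0.035,0,0],[0.005,0.0015,-0.035,0,0],[0.005,0.0015,-0.03,0,0],[0.005,0,0,0,0],[0.005,0,0,0,0]]]'
python3 - <<'E'
from h import *
np.set_printoptions(precision=4,suppress=True)
s=get_state(); print(s['eef_pos'],s['tcp_rot'],s['contact_force'],s['wrist_torque'],s['opening'])
im=viewer.read_camera('wrist')
for k,z in(('tote_loaded_mid',.07),('tote_loaded_end',0),('tote_loaded',0),('filter_a',.005)):
    for r in viewer.pinpoint('wrist',k)[:3]: u=pix(r['xy']); print(k,round(r['confidence'],2),u,ray('wrist',u,z)[:2])
cv2.imwrite('pics/m1.png',cv2.resize(im[40:300,0:340],None,fx=2.2,fy=2.2,interpolation=cv2.INTER_CUBIC))
E
```

```text
time: 5.92
eef_pos: [0.5068, 0.0022, 0.2092]
tcp_rot: [1.0, 0.025, -0.002, -0.0]
contact_force: [-0.5, -0.1, -2.9]
opening: 0.206
finger_force: 38.1
[0.5068 0.0022 0.2092] [ 0.9997  0.0255 -0.002  -0.0003] [-0.4623 -0.0985 -2.8658] [ 0.0092  0.0082 -0.0525] 0.20567329199084144
tote_loaded_mid 0.85 [151.488 177.92 ] [0.5088 0.1698]
tote_loaded_end 0.94 [178.688 116.52 ] [0.5672 0.1706]
tote_loaded_end 0.49 [ 39.104 120.08 ] [0.5555 0.3338]
tote_loaded 0.84 [185.024 165.52 ] [0.5102 0.168 ]
filter_a 0.92 [187.904 209.28 ] [0.4559 0.1667]
filter_a 0.6 [190.976 149.92 ] [0.5304 0.157 ]
```

View pics/m1.png

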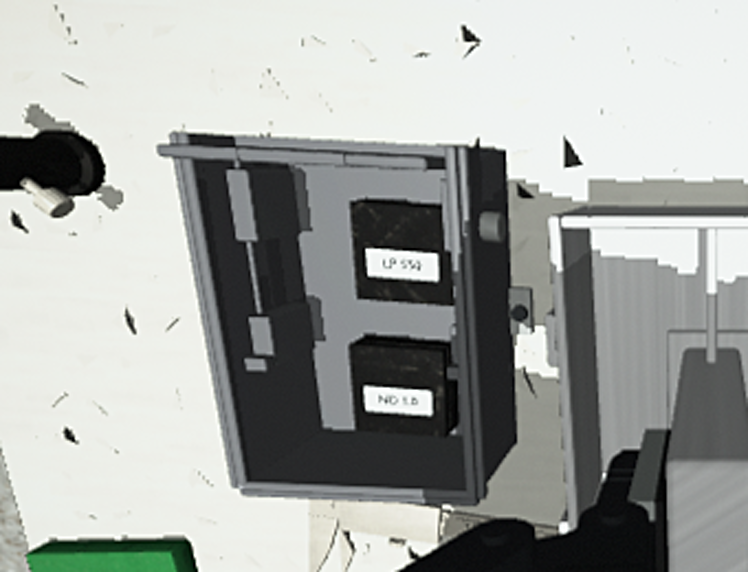

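Run:
```python
from h import *
from scipy.optimize import least_squares
np.set_printoptions(precision=4,suppress=True)
F=lambda a,b:np.array([a/2.2,b/2.2+40])
for c in((238,496),(480,503),(232,470),(180,160),(506,440)): print(c,ray('wrist',F(*c),.07)[:2])
# rows: tote x,y, z (None = rib height h)
obs=[(-95,58,70,238,496),(-95,-58,70,480,503),(56,43,'h',250,170),(24,43,'h',258,240),(-12,43,'h',270,317),(-30.5,43,'h',273,355),(24,53,'h',236,240),(-12,53,'h',248,315)]
def res(p):
    x,y,a,h=p; o=[]
    for X,Y,Z,u,v in obs:
        Z=h if Z=='h' else Z/1e3
        P=[x+np.cos(a)*X/1e3-np.sin(a)*Y/1e3,y+np.sin(a)*X/1e3+np.cos(a)*Y/1e3,Z]
        o+=list(proj('wrist',P)-F(u,v))
    x_=np.array([.5095,.169])
    return np.array(o+[(x-.5095)/.003,(y-.169)/.003])
r=least_squares(res,[.51,.169,.05,.05]); print(r.x,np.degrees(r.x[2])); print(r.fun.round(1))
```

```text
(238, 496) [0.4104 0.2274]
(480, 503) [0.4121 0.1088]
(232, 470) [0.4244 0.2282]
(180, 160) [0.569  0.2272]
(506, 440) [0.4465 0.0946]
[ 0.5088  0.1676 -0.0072  0.0534] -0.40979890314468514
[ 0.5 -3.2 -1.5 -1.2 -0.5  0.5  0.4  1.1 -0.3  0.5  0.7 -0.   0.5  0.6
  0.1  0.9 -0.2 -0.5]
```

```bash
python3 -m handwheel '[[[0.005,-0.0025,-0.022,0,0],[0.005,-0.0035,-0.031,0,0],[0.005,-0.0035,-0.031,0,0],[0.005,-0.0035,-0.031,0,0],[0.005,-0.0035,-0.03,0,0],[0.005,-0.0025,-0.022,0,0],[0.005,0,0,0,-3],[0.005,0,0,0,-6],[0.005,0,0,0,-7],[0.005,0,0,0,-7],[0.005,0,0,0,-7],[0.005,0,0,0,-7]]]'; python3 -m handwheel '[[[0.005,0,0,0,-7],[0.005,0,0,0,-7],[0.005,0,0,0,-7],[0.005,0,0,0,-7],[0.005,0,0,0,-7],[0.005,0,0,0,-7],[0.005,0,0,0,-7],[0.005,0,0,0,-7],[0.005,0,0,0,-7],[0.005,0,0,0,-7],[0.005,0,0,0,-7],[0.005,0,0,0,-7]]]'; python3 -m handwheel '[[[0.005,0,0,0,-7],[0.005,0,0,0,-7],[0.005,0,0,0,-7],[0.005,0,0,0,-7],[0.005,0,0,0,-7],[0.005,0,0,0,-7],[0.005,0,0,0,-7],[0.005,0,0,0,-5.3],[0.005,0,0,0,-2],[0.005,0,0,0,0],[0.005,0,0,0,0]]]'
python3 - <<'E'
from h import *
np.set_printoptions(precision=4,suppress=True)
s=get_state(); print(s['eef_pos'],s['tcp_rot'],s['contact_force'],s['wrist_torque'],s['qpos'])
q=s['tcp_rot']; print('theta',np.degrees(2*np.arctan2(q[1],q[0])))
z=s['eef_pos'][2]-.060
im=viewer.read_camera('wrist')
for c in('wrist','scene','top'):
  if c!='wrist': viewer.read_camera(c)
  for k,zz in(('tote_loaded_mid',.07),('tray_tongue',z+.023),('tray_grip',z+.076)):
    for r in viewer.pinpoint(c,k)[:2]: u=pix(r['xy']); print(c,k,round(r['confidence'],2),u,ray(c,u,zz)[:2])
i2=viewer.read_camera('scene')
cv2.imwrite('pics/r1.png',np.hstack([cv2.resize(im[0:300,120:520],(400,300)),cv2.resize(i2[90:240,180:380],(400,300),interpolation=cv2.INTER_CUBIC)]))
E
```

```text
time: 7.17
eef_pos: [0.4815, 0.1656, 0.2112]
tcp_rot: [0.94, 0.342, -0.0, 0.0]
contact_force: [-0.0, 0.2, -1.1]
opening: 0.208
finger_force: 38.2
time: 8.17
eef_pos: [0.4815, 0.1655, 0.2112]
tcp_rot: [0.47, 0.883, -0.0, -0.0]
contact_force: [0.3, 0.1, -2.2]
opening: 0.205
finger_force: 38.2
time: 9.08
eef_pos: [0.4814, 0.1658, 0.2112]
tcp_rot: [0.001, 1.0, -0.0, -0.0]
contact_force: [-0.0, -0.3, -2.2]
opening: 0.207
finger_force: 38.2
[0.4814 0.1658 0.2112] [ 0.001   1.     -0.     -0.0001] [-0.0152 -0.2699 -2.1697] [-0.0075  0.0002  0.0302] [ 0.1322 -0.0657  1.9981 -0.0001  1.2094 -1.4366]
theta 179.88936695047354
wrist tray_tongue 0.92 [347.776 340.32 ] [0.5723 0.1848]
wrist tray_tongue 0.78 [323.712 315.88 ] [0.551  0.1669]
wrist tray_grip 0.87 [325.504 264.12 ] [0.4804 0.1677]
scene tote_loaded_mid 0.91 [258.368 168.12 ] [0.5103 0.1609]
scene tray_tongue 0.78 [268.608 132.48 ] [0.5509 0.1617]
scene tray_tongue 0.56 [314.304 148.   ] [0.6208 0.0539]
scene tray_grip 0.61 [241.024 126.6  ] [0.4803 0.1525]
scene tray_grip 0.59 [336.384 144.4  ] [ 0.6394 -0.0121]
top tote_loaded_mid 0.58 [322.304 175.48 ] [ 0.692  -0.0037]
top tray_tongue 0.88 [257.6 174.6] [0.6749 0.1649]
top tray_tongue 0.86 [257.472 215.4  ] [0.5659 0.1655]
top tray_grip 0.71 [277.696 160.2  ] [0.6974 0.1045]
top tray_grip 0.68 [252.8  247.92] [0.4776 0.1679]
```

View pics/r1.png

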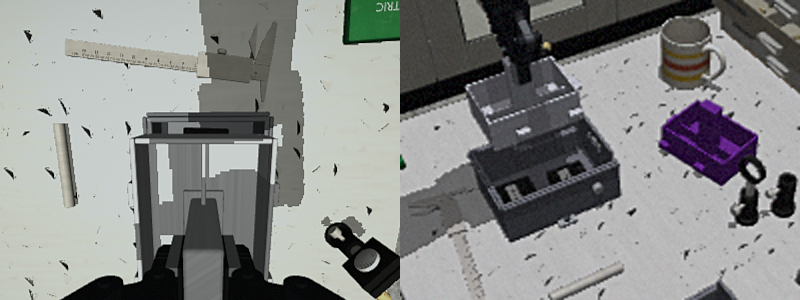

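Run:
```python
from h import *
np.set_printoptions(precision=4,suppress=True)
s=get_state();print(s['eef_pos'])
for c in((263,113),(394,113),(270,133),(388,133)): print('tote',ray('wrist',c,.07)[:2])
for c in((253,142),(398,140)): print('tray',ray('wrist',c,.195)[:2])
```

```text
[0.4811 0.1666 0.2113]
tote [0.4092 0.1108]
tote [0.4091 0.2331]
tote [0.4275 0.1165]
tote [0.4274 0.2287]
tray [0.425  0.1291]
tray [0.4239 0.207 ]
```

```bash
python3 -m handwheel '[[[0.005,-0.0035,0.0014,0.012,0],[0.005,-0.0035,0.0014,0.018,0],[0.005,0,0,0.018,0],[0.005,0,0,0.014,0],[0.005,0,0,0.009,0],[0.005,0,0,0,0],[0.005,0,0,0,0]]]'
python3 - <<'E'
from h import *
np.set_printoptions(precision=4,suppress=True)
s=get_state(); print(s['eef_pos'],s['tcp_rot'],s['contact_force'],s['wrist_torque'],s['time'])
im=viewer.read_camera('wrist'); viewer
i2=viewer.read_camera('scene')
cv2.imwrite('pics/d1.png',np.vstack([cv2.resize(im[70:220,190:460],(800,444),interpolation=cv2.INTER_CUBIC)]))
cv2.imwrite('pics/d1s.png',i2)
E
```

```text
time: 10.32
eef_pos: [0.4879, 0.1694, 0.1396]
tcp_rot: [-0.0, 1.0, -0.0, -0.001]
contact_force: [0.7, 0.5, -1.7]
opening: 0.207
finger_force: 38.1
[0.4879 0.1694 0.1396] [-0.0003  1.     -0.0001 -0.0007] [ 0.6611  0.4608 -1.7081] [-0.0271  0.023   0.0282] 10.3167
```

View pics/d1.png

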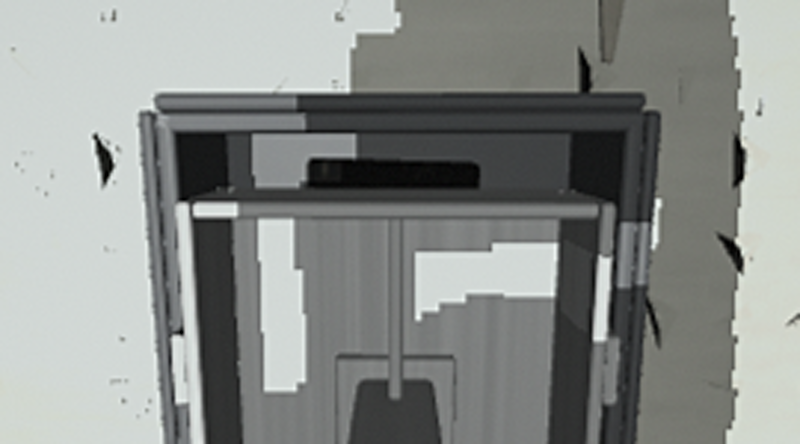

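Run:
```python
from h import *
np.set_printoptions(precision=4,suppress=True)
s=get_state();print(s['eef_pos'])
for v,n in((93,'outer?'),(112,'?'),(131,'inner')): print(n,ray('wrist',(190+400/2.963,70+v/2.963),.07)[:2])
for v in(190,203,217): print('tray',ray('wrist',(190+396/2.963,70+v/2.963),.1236)[:2])
```

```text
[0.489  0.1695 0.1413]
outer? [0.4099 0.1711]
? [0.4141 0.1711]
inner [0.4184 0.1711]
tray [0.4288 0.17  ]
tray [0.4311 0.17  ]
tray [0.4336 0.17  ]
```

```bash
python3 -m handwheel '[[[0.005,0.007,0.0012,0,0],[0.005,0.0067,0,0.003,0],[0.005,0,0,0.003,0],[0.005,0,0,0.001,0],[0.005,0,0,0,0]]]' 20; python3 -m handwheel '[[[0.005,0,0,0.001,0],[0.005,0,0,0.001,0],[0.005,0,0,0.001,0]]]' ; python3 -m handwheel '[[[0.005,0,0,0.001,0],[0.005,0,0,0.001,0]]]'; python3 -m handwheel '[[[0.005,0,0,0.001,0],[0.005,0,0,0.001,0]]]'; python3 -m handwheel '[[[0.005,0,0,0.001,0],[0.005,0,0,0.001,0]]]'
```

```text
time: 10.83
eef_pos: [0.474, 0.1706, 0.1331]
tcp_rot: [-0.0, 1.0, -0.0, -0.0]
contact_force: [0.6, 0.4, -2.5]
opening: 0.207
finger_force: 38.1
time: 11.08
eef_pos: [0.4747, 0.1705, 0.1303]
tcp_rot: [-0.0, 1.0, 0.0, 0.0]
contact_force: [-0.4, 0.3, -1.4]
opening: 0.201
finger_force: 38.1
time: 11.25
eef_pos: [0.4753, 0.1707, 0.1296]
tcp_rot: [-0.0, 1.0, 0.0, 0.001]
contact_force: [-0.4, 1.3, 6.1]
opening: 0.202
finger_force: 39.2
time: 11.42
eef_pos: [0.4765, 0.1708, 0.1287]
tcp_rot: [-0.0, 1.0, 0.0, 0.002]
contact_force: [0.9, -0.8, 8.7]
opening: 0.204
finger_force: 39.7
time: 11.58
eef_pos: [0.4777, 0.1708, 0.1277]
tcp_rot: [-0.0, 1.0, 0.0, 0.004]
contact_force: [2.8, 0.1, 6.9]
opening: 0.198
finger_force: 39.8
```

```bash
python3 -m handwheel '[[[0.005,0,0,0.001,0],[0.005,0,0,0.001,0],[0.005,0,0,0.001,0]]]' 20 ; python3 -m handwheel '[[[0.005,0,0,0.001,0],[0.005,0,0,0.001,0],[0.005,0,0,0,0]]]'
python3 - <<'E'
from h import *
np.set_printoptions(precision=4,suppress=True)
s=get_state(); print(s['eef_pos'],s['tcp_rot'],s['contact_force'],s['wrist_torque'],s['qpos'])
im=viewer.read_camera('wrist'); i2=viewer.read_camera('scene')
cv2.imwrite('pics/t1.png',np.vstack([cv2.resize(im[70:220,190:460],(500,278),interpolation=cv2.INTER_CUBIC),cv2.resize(i2[100:225,190:415],(500,278),interpolation=cv2.INTER_CUBIC)]))
E
```

```text
time: 11.83
eef_pos: [0.4796, 0.1709, 0.1261]
tcp_rot: [-0.0, 1.0, 0.001, 0.006]
contact_force: [5.7, -0.6, 10.8]
opening: 0.205
finger_force: 40.4
time: 12.08
eef_pos: [0.4808, 0.1709, 0.125]
tcp_rot: [-0.0, 1.0, 0.001, 0.008]
contact_force: [5.9, -1.0, 11.0]
opening: 0.202
finger_force: 40.7
[0.4808 0.1709 0.125 ] [-0.0002  1.      0.0006  0.0078] [ 5.9267 -1.0173 10.9995] [-0.1744 -0.4409 -0.0584] [ 0.1429  0.0311  2.073  -0.0011  1.0218 -1.4277]
```

View pics/t1.png

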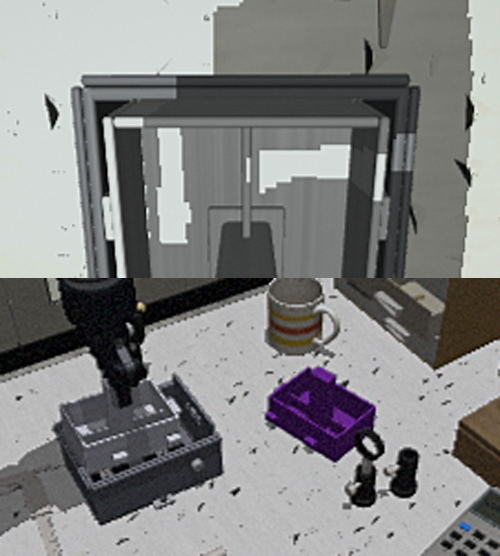

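```bash
python3 -m handwheel '[[[0.014,0,0,-0.006,0],[0.014,0,0,-0.006,0],[0.014,0.005,0,0,0],[0.014,0,0,0,0]]]' 20; python3 -c "
from h import *
s=get_state();print(s['eef_pos'],s['tcp_rot'],s['contact_force'],s['wrist_torque'],s['finger_force'],s['opening'])"
```

```text
time: 12.52
eef_pos: [0.4678, 0.1705, 0.1304]
tcp_rot: [-0.0, 1.0, -0.0, -0.001]
contact_force: [-0.5, -0.6, -2.9]
opening: 0.202
finger_force: 38.7
[0.46778659 0.17054479 0.13040418] [-4.19255193e-04  9.99999033e-01 -1.19876397e-04 -1.32055531e-03] [-0.4585268  -0.55439426 -2.8520646 ] [0.00977757 0.00638    0.03267991] 38.71666431427002 0.20201620320086758
```

```bash
python3 -m handwheel '[[[0.014,0,0,0.002,0],[0.014,0,0,0.002,0],[0.014,0,0,0.002,0]]]' 20; python3 -m handwheel '[[[0.014,0,0,0.002,0],[0.014,0,0,0.002,0]]]'; python3 -m handwheel '[[[0.014,0,0,0.002,0],[0.014,0,0,0.002,0],[0.014,0,0,0,0]]]'; python3 -c "
from h import *
s=get_state();print(s['eef_pos'],s['tcp_rot'],s['contact_force'],s['wrist_torque'],s['finger_force'],s['opening'])"
```

```text
time: 12.77
eef_pos: [0.4692, 0.1705, 0.125]
tcp_rot: [-0.0, 1.0, -0.0, -0.0]
contact_force: [-1.7, -0.8, 7.2]
opening: 0.201
finger_force: 39.9
time: 12.93
eef_pos: [0.4714, 0.1705, 0.1234]
tcp_rot: [-0.0, 1.0, -0.0, 0.002]
contact_force: [2.2, -2.5, 9.0]
opening: 0.201
finger_force: 40.5
time: 13.18
eef_pos: [0.4739, 0.1706, 0.1213]
tcp_rot: [-0.0, 1.0, 0.0, 0.005]
contact_force: [3.2, -1.0, 8.3]
opening: 0.21
finger_force: 41.1
[0.47391656 0.17056123 0.12131162] [-4.15860979e-04  9.99986795e-01  8.81433598e-05  5.12144019e-03] [ 3.23107202 -1.01265723  8.33825558] [-0.25446757 -0.17411395  0.01987479] 41.08664631843567 0.20971745821312124
```

Run:
```python
from h import *
im=viewer.read_camera('wrist'); cv2.imwrite('pics/t2w.png',im)
d=cv2.imread('pics/d1.png'); d=cv2.resize(d,(270,150),interpolation=cv2.INTER_AREA)
t=cv2.resize(cv2.imread('pics/t1.png')[:278],(270,150),interpolation=cv2.INTER_AREA)
for c in(300,340): 
    print('d1',list(d[20:75,c-190].mean(1).astype(int))); print('t1',list(t[20:75,c-190].mean(1).astype(int))); print('now',list(im[90:145,c].mean(1).astype(int)))
```

```text
d1 [np.int64(210), np.int64(210), np.int64(211), np.int64(210), np.int64(211), np.int64(211), np.int64(211), np.int64(212), np.int64(212), np.int64(217), np.int64(221), np.int64(140), np.int64(53), np.int64(53), np.int64(60), np.int64(55), np.int64(47), np.int64(38), np.int64(48), np.int64(61), np.int64(62), np.int64(62), np.int64(60), np.int64(48), np.int64(34), np.int64(122), np.int64(150), np.int64(145), np.int64(142), np.int64(143), np.int64(142), np.int64(147), np.int64(151), np.int64(82), np.int64(22), np.int64(26), np.int64(33), np.int64(32), np.int64(28), np.int64(25), np.int64(23), np.int64(14), np.int64(8), np.int64(25), np.int64(52), np.int64(60), np.int64(57), np.int64(54), np.int64(81), np.int64(113), np.int64(127), np.int64(128), np.int64(117), np.int64(93), np.int64(112)]
t1 [np.int64(213), np.int64(213), np.int64(213), np.int64(213), np.int64(213), np.int64(213), np.int64(213), np.int64(213), np.int64(214), np.int64(214), np.int64(214), np.int64(214), np.int64(214), np.int64(214), np.int64(200), np.int64(207), np.int64(214), np.int64(215), np.int64(220), np.int64(224)
[... 3019 characters left out ...]
.int64(125), np.int64(128), np.int64(127), np.int64(126), np.int64(126), np.int64(127), np.int64(126), np.int64(126), np.int64(125), np.int64(127), np.int64(125), np.int64(126), np.int64(125), np.int64(127), np.int64(125), np.int64(126), np.int64(131), np.int64(95), np.int64(63), np.int64(62), np.int64(63), np.int64(66), np.int64(64), np.int64(64), np.int64(63), np.int64(64), np.int64(62), np.int64(63), np.int64(63), np.int64(65), np.int64(65), np.int64(55), np.int64(85), np.int64(112), np.int64(129), np.int64(126), np.int64(119), np.int64(91), np.int64(114), np.int64(123), np.int64(123), np.int64(122), np.int64(123), np.int64(121), np.int64(121), np.int64(123), np.int64(123), np.int64(122)]
```

```bash
cat >> h.py <<'E'
def rimrow(phi,dz=0,x=-.0565,z=-.032):
    p=viewer.camera_params('wrist'); f=200/np.tan(np.radians(p['fov_y'])/2); H=np.array(p['hand_eye'])
    a=np.radians(phi); X=x*np.cos(a)+z*np.sin(a); Z=-x*np.sin(a)+z*np.cos(a)+dz
    c=(np.array([-X,0,-.019-Z])-H[:3,3])@H[:3,:3]
    return p['cy']-f*c[1]/-c[2]
E
python3 -c "
from h import *
for ph in(0,2,4,6,8,10): print(ph,rimrow(ph),rimrow(ph,.005))"
```

```text
0 141.89775444483362 142.76063166353234
2 140.11750807453853 140.9351123543939
4 138.42979954946253 139.20390617194812
6 136.84043393941334 137.57306901173462
8 135.35556556237154 136.04903833818878
10 133.98170939745427 134.6386474712972
```

```bash
python3 -c "
from h import *
from scipy.optimize import least_squares
for ph in(0,4,6,8,10,12,14): print(ph,[round(rimrow(ph,dz,-.058,z),1) for dz in(0,.004) for z in(-.032,-.076)])
"
```

```text
0 [np.float64(139.0), np.float64(133.8), np.float64(139.6), np.float64(134.2)]
4 [np.float64(135.5), np.float64(126.1), np.float64(136.0), np.float64(126.4)]
6 [np.float64(133.8), np.float64(122.3), np.float64(134.3), np.float64(122.4)]
8 [np.float64(132.3), np.float64(118.5), np.float64(132.8), np.float64(118.5)]
10 [np.float64(130.9), np.float64(114.7), np.float64(131.3), np.float64(114.7)]
12 [np.float64(129.6), np.float64(110.9), np.float64(130.0), np.float64(110.8)]
14 [np.float64(128.5), np.float64(107.1), np.float64(128.8), np.float64(106.9)]
```

```bash
python3 -m handwheel '[[[0.014,0,0,-0.006,0],[0.014,0,0,-0.007,0],[0.014,0,0,-0.005,0],[0.014,-0.006,0,0,0],[0.014,-0.01,0,0,0],[0.014,-0.01,0,0,0],[0.014,-0.006,0,0,0],[0.014,0,0,0,0],[0.014,0,0,0,0]]]'
python3 - <<'E'
from h import *
np.set_printoptions(precision=4,suppress=True)
s=get_state();print(s['eef_pos'],s['tcp_rot'],s['contact_force'],s['wrist_torque'],s['finger_force'],s['opening'])
im=viewer.read_camera('wrist'); 
for c in(300,340): print([int(v) for v in im[90:145,c].mean(1)])
i2=viewer.read_camera('scene'); cv2.imwrite('pics/f1s.png',i2)
for k in('tray_tongue','tote_loaded_end'): print(k,[(round(r['confidence'],2),pix(r['xy'])) for r in viewer.pinpoint('scene',k)[:2]])
E
```

```text
time: 13.98
eef_pos: [0.5017, 0.1705, 0.1348]
tcp_rot: [-0.0, 1.0, -0.0, -0.001]
contact_force: [0.0, 0.3, -3.0]
opening: 0.202
finger_force: 39.3
[0.5017 0.1705 0.1348] [-0.0002  1.     -0.0001 -0.0006] [ 0.009   0.2931 -3.0464] [-0.0047  0.0486  0.0569] 39.33854162693024 0.201684134946738
[64, 62, 52, 32, 26, 27, 25, 21, 17, 135, 155, 149, 148, 147, 149, 155, 130, 55, 11, 19, 22, 22, 22, 22, 25, 59, 69, 66, 66, 66, 65, 66, 66, 65, 64, 66, 66, 66, 62, 75, 110, 133, 131, 122, 114, 119, 121, 121, 121, 122, 121, 121, 121, 120, 121]
[64, 60, 47, 30, 26, 25, 26, 24, 39, 65, 70, 68, 68, 68, 67, 70, 69, 76, 35, 5, 11, 11, 13, 10, 16, 59, 68, 66, 67, 67, 65, 67, 66, 64, 64, 65, 67, 65, 63, 76, 109, 132, 129, 122, 108, 122, 126, 127, 125, 126, 124, 126, 125, 125, 126]
tray_tongue [(0.84, array([272.  , 156.08])), (0.67, array([312.32, 147.08]))]
tote_loaded_end [(0.76, array([279.168, 174.8  ]))]
```

```bash
python3 -c "
from h import *
print(proj('scene',[.5657,.1705,.0888]))"; python3 -m handwheel '[[[0.014,0,0,0.005,0],[0.014,0,0,0.005,0],[0.014,0,0,0.004,0],[0.014,0,0,0,0]]]'; python3 -m handwheel '[[[0.014,0,0,0.0015,0],[0.014,0,0,0.0015,0]]]'; python3 -m handwheel '[[[0.014,0,0,0.0015,0],[0.014,0,0,0.0015,0]]]'; python3 -m handwheel '[[[0.014,0,0,0.001,0],[0.014,0,0,0.001,0]]]'
```

```text
[274.85057591 153.73684826]
time: 14.52
eef_pos: [0.5003, 0.1704, 0.1198]
tcp_rot: [-0.0, 1.0, -0.0, -0.001]
contact_force: [-0.3, -0.1, -2.0]
opening: 0.2
finger_force: 39.4
time: 14.68
eef_pos: [0.5015, 0.1706, 0.1183]
tcp_rot: [-0.0, 1.0, 0.0, 0.0]
contact_force: [0.4, 0.8, -1.5]
opening: 0.205
finger_force: 39.4
time: 14.85
eef_pos: [0.5016, 0.1706, 0.1154]
tcp_rot: [-0.0, 1.0, 0.0, 0.0]
contact_force: [-0.3, 0.2, -1.6]
opening: 0.201
finger_force: 39.4
time: 15.02
eef_pos: [0.5015, 0.1706, 0.1133]
tcp_rot: [-0.0, 1.0, -0.0, 0.0]
contact_force: [-0.4, 0.3, -2.1]
opening: 0.207
finger_force: 39.4
```

```bash
python3 -m handwheel '[[[0.014,0,0,0.001,0],[0.014,0,0,0.001,0]]]'; python3 -m handwheel '[[[0.014,0,0,0.001,0],[0.014,0,0,0.001,0]]]'; python3 -m handwheel '[[[0.014,0,0,0.001,0],[0.014,0,0,0.001,0]]]'
```

```text
time: 15.18
eef_pos: [0.5015, 0.1706, 0.1113]
tcp_rot: [-0.0, 1.0, 0.0, 0.0]
contact_force: [0.2, 0.2, -2.3]
opening: 0.203
finger_force: 39.4
time: 15.35
eef_pos: [0.5015, 0.1706, 0.1093]
tcp_rot: [-0.0, 1.0, 0.0, 0.0]
contact_force: [-0.3, 0.3, -1.8]
opening: 0.206
finger_force: 39.4
time: 15.52
eef_pos: [0.5016, 0.1706, 0.1085]
tcp_rot: [-0.0, 1.0, -0.0, -0.0]
contact_force: [-5.0, -0.7, 8.3]
opening: 0.205
finger_force: 40.8
```

```bash
python3 -m handwheel '[[[0.014,0,0,-0.0015,0],[0.014,0,0,-0.0015,0],[0.014,-0.001,0,0,0],[0.014,-0.001,0,0,0]]]';  python3 -m handwheel '[[[0.014,-0.001,0,0,0],[0.014,-0.001,0,0,0]]]'; python3 -m handwheel '[[[0.014,-0.001,0,0,0],[0.014,-0.001,0,0,0]]]'; python3 -m handwheel '[[[0.014,-0.001,0,0,0],[0.014,-0.001,0,0,0]]]'
```

```text
time: 15.85
eef_pos: [0.5034, 0.1706, 0.1101]
tcp_rot: [-0.0, 1.0, 0.0, 0.0]
contact_force: [0.3, 0.0, -2.2]
opening: 0.201
finger_force: 39.4
time: 16.02
eef_pos: [0.5054, 0.1705, 0.1101]
tcp_rot: [-0.0, 1.0, -0.0, -0.0]
contact_force: [0.2, 0.7, -2.1]
opening: 0.203
finger_force: 39.4
time: 16.18
eef_pos: [0.5075, 0.1706, 0.1102]
tcp_rot: [-0.0, 1.0, -0.0, -0.0]
contact_force: [0.7, -0.9, -2.1]
opening: 0.204
finger_force: 39.4
time: 16.35
eef_pos: [0.5095, 0.1706, 0.1103]
tcp_rot: [-0.0, 1.0, -0.0, -0.0]
contact_force: [-0.3, 0.3, -1.9]
opening: 0.204
finger_force: 39.4
```

```bash
python3 -m handwheel '[[[0.014,-0.001,0,0,0],[0.014,-0.001,0,0,0]]]';  python3 -m handwheel '[[[0.014,-0.001,0,0,0],[0.014,-0.001,0,0,0]]]'
python3 - <<'E'
from h import *
s=get_state();print(s['contact_force'],s['wrist_torque'])
i2=viewer.read_camera('scene'); im=viewer.read_camera('wrist')
cv2.imwrite('pics/in1.png',np.vstack([cv2.resize(i2[120:220,200:320],(600,500),interpolation=cv2.INTER_CUBIC)]))
print([int(v) for v in im[90:145,300].mean(1)])
E
```

```text
time: 16.52
eef_pos: [0.5116, 0.1706, 0.1103]
tcp_rot: [-0.0, 1.0, 0.0, 0.0]
contact_force: [0.1, -0.3, -1.9]
opening: 0.204
finger_force: 39.4
time: 16.68
eef_pos: [0.5135, 0.1706, 0.1103]
tcp_rot: [-0.0, 1.0, 0.0, 0.0]
contact_force: [0.3, 0.7, -1.8]
opening: 0.205
finger_force: 39.4
[ 0.25815512  0.6907556  -1.76001172] [-0.02455887 -0.05266998 -0.01020868]
[5, 13, 14, 14, 12, 12, 13, 12, 12, 14, 15, 12, 11, 10, 13, 10, 0, 135, 154, 148, 147, 145, 144, 145, 136, 87, 67, 72, 73, 73, 74, 72, 75, 72, 73, 72, 73, 73, 70, 84, 122, 147, 145, 135, 125, 131, 134, 134, 134, 132, 135, 133, 134, 134, 133]
```

View pics/in1.png

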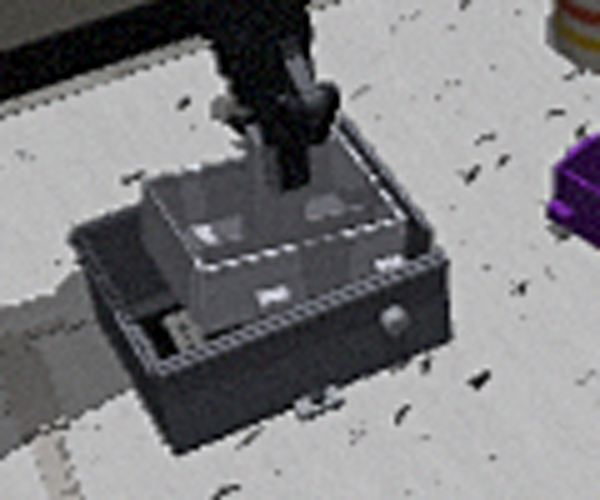

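```bash
python3 -m handwheel '[[[0.014,0,0,0.001,0],[0.014,0,0,0.001,0],[0.014,0,0,0.001,0]]]';  python3 -m handwheel '[[[0.014,0,0,0.001,0],[0.014,0,0,0.001,0]]]'; python3 -m handwheel '[[[0.014,0,0,0.001,0],[0.014,0,0,0.001,0]]]'
```

```text
time: 17.03
eef_pos: [0.5136, 0.1706, 0.1085]
tcp_rot: [-0.0, 1.0, -0.0, -0.0]
contact_force: [-5.5, -0.1, 8.9]
opening: 0.207
finger_force: 40.7
time: 17.2
eef_pos: [0.5137, 0.1707, 0.1083]
tcp_rot: [-0.0, 1.0, -0.0, -0.0]
contact_force: [-8.7, -2.1, 17.7]
opening: 0.2
finger_force: 42.0
time: 17.37
eef_pos: [0.5139, 0.1707, 0.1082]
tcp_rot: [-0.001, 1.0, -0.0, -0.001]
contact_force: [-13.4, -3.1, 26.4]
opening: 0.203
finger_force: 43.2
```

```bash
python3 -m handwheel '[[[0.014,0,0,-0.003,0],[0.014,0,0,-0.0035,0],[0.014,-0.0015,0,0,0],[0.014,-0.0015,0,0,0],[0.014,0,0,0,0]]]';  python3 -m handwheel '[[[0.014,0,0,0.001,0],[0.014,0.0005,0,0.001,0],[0.014,0.001,0,0.0007,0]]]'; python3 -m handwheel '[[[0.014,0.001,0,0.0007,0],[0.014,0.001,0,0.0007,0]]]'
```

```text
time: 17.78
eef_pos: [0.5164, 0.1705, 0.1091]
tcp_rot: [-0.0, 1.0, -0.0, -0.0]
contact_force: [-0.0, -0.6, -3.5]
opening: 0.206
finger_force: 39.4
time: 18.03
eef_pos: [0.516, 0.1705, 0.1084]
tcp_rot: [-0.0, 1.0, -0.0, 0.001]
contact_force: [-1.3, -1.0, 5.6]
opening: 0.199
finger_force: 40.5
time: 18.2
eef_pos: [0.5155, 0.1705, 0.1081]
tcp_rot: [-0.0, 1.0, -0.0, 0.003]
contact_force: [1.1, -1.8, 6.4]
opening: 0.203
finger_force: 40.7
```

```bash
python3 -m handwheel '[[[0.014,0.001,0,0.0007,0],[0.014,0.001,0,0.0007,0]]]'; python3 -m handwheel '[[[0.014,0.001,0,0.0007,0],[0.014,0,0,0,0]]]'
python3 - <<'E'
from h import *
s=get_state();print(s['contact_force'],s['wrist_torque'])
im=viewer.read_camera('wrist')
print([int(v) for v in im[90:145,300].mean(1)])
E
```

```text
time: 18.37
eef_pos: [0.5148, 0.1706, 0.1076]
tcp_rot: [-0.0, 1.0, 0.0, 0.005]
contact_force: [1.2, -1.0, 6.8]
opening: 0.202
finger_force: 40.6
time: 18.53
eef_pos: [0.5134, 0.1706, 0.1067]
tcp_rot: [-0.0, 1.0, 0.0, 0.005]
contact_force: [0.4, -1.1, 7.7]
opening: 0.203
finger_force: 40.8
[ 0.35952872 -1.05402747  7.67452375] [-0.27660626 -0.55537655 -0.02375041]
[13, 15, 12, 12, 14, 13, 12, 14, 12, 13, 14, 13, 14, 12, 10, 0, 95, 148, 153, 151, 149, 150, 149, 149, 149, 151, 149, 158, 112, 73, 70, 73, 74, 73, 72, 74, 72, 72, 73, 71, 63, 106, 136, 146, 143, 132, 102, 127, 139, 137, 137, 137, 137, 137, 135]
```

```bash
python3 -m handwheel '[[[0.014,0.0003,0,0.001,0],[0.014,0.0003,0,0.001,0]]]'; python3 -m handwheel '[[[0.014,0.0003,0,0.001,0],[0.014,0,0,0,0]]]'
python3 - <<'E'
from h import *
s=get_state();print(s['contact_force'],s['wrist_torque'])
im=viewer.read_camera('wrist')
print([int(v) for v in im[90:145,300].mean(1)])
E
```

```text
time: 18.75
eef_pos: [0.5125, 0.1705, 0.1059]
tcp_rot: [-0.0, 1.0, -0.0, 0.004]
contact_force: [-5.9, -1.4, 16.5]
opening: 0.207
finger_force: 42.1
time: 18.92
eef_pos: [0.5119, 0.1706, 0.1054]
tcp_rot: [-0.001, 1.0, -0.0, 0.003]
contact_force: [-5.7, -2.9, 17.4]
opening: 0.206
finger_force: 42.3
[-5.68901287 -2.94256325 17.42883401] [-0.35442174  0.45730528 -0.0456934 ]
[66, 6, 13, 12, 16, 13, 13, 13, 14, 11, 13, 11, 13, 14, 12, 12, 12, 7, 21, 139, 159, 151, 150, 150, 150, 151, 150, 151, 149, 151, 160, 99, 64, 70, 73, 73, 73, 73, 71, 72, 72, 62, 99, 132, 150, 148, 136, 114, 132, 141, 139, 139, 138, 138, 138]
```

```bash
python3 -m handwheel '[[[0.014,-0.0005,0,-0.0015,0],[0.014,-0.001,0,-0.001,0],[0.014,-0.001,0,0,0],[0.014,-0.001,0,0,0]]]'; python3 -m handwheel '[[[0.014,0,0,0.001,0],[0.014,0.0003,0,0.001,0]]]';  python3 -m handwheel '[[[0.014,0.0005,0,0.0008,0],[0.014,0.0008,0,0.0008,0]]]'
python3 - <<'E'
from h import *
s=get_state();print(s['contact_force'],s['wrist_torque'])
im=viewer.read_camera('wrist')
print([int(v) for v in im[90:145,300].mean(1)])
E
```

```text
time: 19.3
eef_pos: [0.5127, 0.1706, 0.1059]
tcp_rot: [-0.0, 1.0, -0.0, -0.001]
contact_force: [-9.5, -1.0, 16.1]
opening: 0.209
finger_force: 42.0
time: 19.47
eef_pos: [0.5126, 0.1706, 0.1057]
tcp_rot: [-0.001, 1.0, -0.0, -0.001]
contact_force: [-14.4, -3.6, 25.9]
opening: 0.203
finger_force: 43.5
time: 19.63
eef_pos: [0.5124, 0.1706, 0.1055]
tcp_rot: [-0.001, 1.0, -0.0, 0.001]
contact_force: [-13.3, -5.1, 28.7]
opening: 0.206
finger_force: 43.8
[-13.2930133   -5.1068309   28.72358693] [-0.56485092  1.66680014 -0.05071182]
[65, 5, 14, 11, 12, 13, 14, 15, 12, 15, 13, 12, 12, 14, 11, 12, 13, 3, 33, 141, 157, 152, 151, 151, 150, 151, 151, 149, 149, 150, 161, 99, 63, 73, 72, 73, 73, 73, 71, 73, 69, 62, 104, 136, 147, 145, 134, 108, 130, 140, 138, 139, 138, 138, 139]
```

```bash
python3 -m handwheel '[[[0.014,0,0,-0.0035,0],[0.014,0,0,-0.0035,0],[0.014,0,0,0,0]]]'
```

```text
time: 19.93
eef_pos: [0.5111, 0.1706, 0.1068]
tcp_rot: [-0.0, 1.0, 0.0, 0.0]
contact_force: [0.2, -0.3, -1.9]
opening: 0.205
finger_force: 39.6
```

```bash
python3 -m handwheel '[[[0.014,-0.0017,0,0,0],[0.014,-0.0016,0,0,0],[0.014,0,0,0,0]]]'; python3 -m handwheel '[[[0.014,0,0,0.0008,0],[0.014,0.0007,0,0.0007,0],[0.014,0.001,0,0.0007,0],[0.014,0.001,0,0.0007,0]]]'; python3 -m handwheel '[[[0.014,0.001,0,0.0007,0],[0.014,0.001,0,0.0007,0]]]'
python3 - <<'E'
from h import *
s=get_state();print(s['contact_force'],s['wrist_torque'])
im=viewer.read_camera('wrist')
print([int(v) for v in im[105:145,300].mean(1)])
E
```

```text
time: 20.18
eef_pos: [0.5139, 0.1706, 0.1063]
tcp_rot: [-0.0, 1.0, -0.0, -0.001]
contact_force: [-2.9, -0.1, 3.7]
opening: 0.204
finger_force: 40.3
time: 20.52
eef_pos: [0.5132, 0.1707, 0.1056]
tcp_rot: [-0.0, 1.0, -0.0, 0.002]
contact_force: [-3.0, -0.6, 10.3]
opening: 0.206
finger_force: 41.4
time: 20.68
eef_pos: [0.5126, 0.1707, 0.1052]
tcp_rot: [-0.0, 1.0, 0.0, 0.004]
contact_force: [-1.9, -1.4, 12.3]
opening: 0.203
finger_force: 41.5
[-1.93013441 -1.38393771 12.33903743] [-0.30867519 -0.25501009 -0.04198118]
[12, 3, 56, 142, 156, 153, 151, 150, 150, 150, 151, 151, 150, 151, 152, 157, 129, 81, 69, 72, 71, 73, 73, 70, 72, 72, 67, 93, 126, 149, 148, 139, 113, 131, 142, 139, 138, 139, 140, 140]
```

```bash
python3 -m handwheel '[[[0.014,0.001,0,0.0007,0],[0.014,0.001,0,0.0007,0]]]'; python3 -m handwheel '[[[0.014,0.0007,0,0.0008,0],[0.014,0.0005,0,0.0008,0]]]'
python3 - <<'E'
from h import *
s=get_state();print(s['contact_force'],s['wrist_torque'])
im=viewer.read_camera('wrist')
print([int(v) for v in im[105:145,300].mean(1)])
E
```

```text
time: 20.9
eef_pos: [0.5109, 0.1707, 0.104]
tcp_rot: [-0.0, 1.0, 0.0, 0.004]
contact_force: [-2.2, -1.2, 11.3]
opening: 0.205
finger_force: 41.5
time: 21.07
eef_pos: [0.5091, 0.1706, 0.1026]
tcp_rot: [-0.0, 1.0, 0.0, 0.003]
contact_force: [-5.1, -1.9, 14.1]
opening: 0.204
finger_force: 42.3
[-5.14225819 -1.93459987 14.10875711] [-0.21386     0.23968139 -0.02414362]
[14, 12, 12, 12, 13, 10, 6, 20, 140, 159, 153, 153, 152, 153, 152, 151, 152, 153, 152, 153, 154, 160, 115, 70, 71, 72, 71, 72, 69, 59, 105, 138, 150, 148, 136, 115, 136, 144, 142, 141]
```

```bash
python3 -m handwheel '[[[0.014,0.0003,0,0.001,0],[0.014,0.0003,0,0.001,0]]]'; python3 -m handwheel '[[[0.014,0.0003,0,0.001,0],[0.014,0,0,0.001,0]]]'
python3 - <<'E'
from h import *
s=get_state();print(s['contact_force'],s['wrist_torque'])
im=viewer.read_camera('wrist')
print([int(v) for v in im[105:145,300].mean(1)])
E
```

```text
time: 21.28
eef_pos: [0.508, 0.1707, 0.1014]
tcp_rot: [-0.0, 1.0, -0.0, 0.002]
contact_force: [-9.9, -1.2, 25.0]
opening: 0.202
finger_force: 43.8
time: 21.45
eef_pos: [0.507, 0.1706, 0.1004]
tcp_rot: [-0.001, 1.0, -0.0, 0.001]
contact_force: [-15.3, -3.5, 31.5]
opening: 0.205
finger_force: 45.1
[-15.28881424  -3.46681683  31.49864499] [-0.52466304  1.78000223 -0.08162452]
[15, 12, 14, 12, 13, 12, 14, 15, 13, 12, 0, 98, 151, 159, 154, 153, 153, 154, 154, 154, 154, 154, 154, 154, 155, 164, 100, 62, 69, 69, 68, 59, 116, 151, 152, 148, 139, 117, 138, 147]
```

```bash
python3 -m handwheel '[[[0.014,0,0,-0.002,0],[0.014,0,0,-0.002,0],[0.014,0,0,0,0]]]'
python3 - <<'E'
from h import *
s=get_state();print(s['contact_force'],s['wrist_torque'])
im=viewer.read_camera('wrist')
print([int(v) for v in im[105:145,300].mean(1)])
E
```

```text
time: 21.75
eef_pos: [0.5068, 0.1706, 0.1006]
tcp_rot: [-0.0, 1.0, 0.0, 0.002]
contact_force: [-2.6, -0.8, 8.8]
opening: 0.209
finger_force: 41.9
[-2.59511656 -0.82987362  8.79188975] [-0.1655218  -0.01618569 -0.02156841]
[14, 14, 13, 13, 13, 15, 14, 13, 15, 11, 0, 69, 146, 159, 154, 153, 155, 153, 153, 154, 153, 153, 153, 154, 155, 164, 100, 63, 71, 70, 68, 61, 115, 150, 151, 147, 139, 119, 138, 147]
```

```bash
python3 -m handwheel '[[[0.014,0,0,-0.001,0],[0.0185,0,0,0,0],[0.022,0,0,0,0],[0.03,0,0,0,0],[0.035,0,0,0,0],[0.038,0,0,0,0]]]'
python3 - <<'E'
from h import *
np.set_printoptions(precision=4,suppress=True)
s=get_state();print(s['contact_force'],s['wrist_torque'],s['eef_pos'],s['opening'])
im=viewer.read_camera('wrist')
print([int(v) for v in im[105:145,300].mean(1)])
E
```

```text
time: 22.3
eef_pos: [0.5051, 0.1705, 0.0996]
tcp_rot: [-0.0, 1.0, -0.0, -0.001]
contact_force: [-0.1, 0.1, -0.4]
opening: 0.443
finger_force: 0.0
[-0.1127  0.1198 -0.3936] [ 0.0105  0.0002 -0.0438] [0.5051 0.1705 0.0996] 0.44335165817724315
[14, 13, 13, 14, 14, 15, 16, 13, 14, 14, 15, 13, 9, 1, 58, 147, 162, 157, 156, 155, 156, 155, 158, 156, 156, 156, 157, 162, 148, 91, 66, 72, 70, 60, 114, 149, 155, 151, 138, 119]
```

```bash
python3 -m handwheel '[[[0.04,0,0,-0.005,0],[0.04,0,0,-0.015,0],[0.04,0,0,-0.025,0],[0.04,0,0,-0.03,0],[0.04,0,0,-0.03,0],[0.04,0,0,-0.03,0],[0.04,0,0,0,0],[0.04,0,0,0,0]]]'
python3 - <<'E'
from h import *
np.set_printoptions(precision=4,suppress=True)
s=get_state();print(s['contact_force'],s['eef_pos'],s['tcp_rot'])
im=viewer.read_camera('wrist'); cv2.imwrite('pics/e_w.png',im)
for k,z in(('tray_grip',.1194),('tray_tongue',.0664),('tray',.0434)): print(k,[(round(r['confidence'],2),pix(r['xy']),ray('wrist',pix(r['xy']),z)[:2]) for r in viewer.pinpoint('wrist',k)[:2]])
i2=viewer.read_camera('scene'); it=viewer.read_camera('top'); cv2.imwrite('pics/e_s.png',i2)
a=cv2.resize(im[40:340,190:450],(390,450),interpolation=cv2.INTER_CUBIC); b=cv2.resize(i2[125:225,200:300],(410,450),interpolation=cv2.INTER_CUBIC)
cv2.imwrite('pics/end.png',np.hstack([a,b]))
E
```

```text
time: 23.02
eef_pos: [0.5068, 0.1708, 0.2383]
tcp_rot: [-0.0, 1.0, 0.0, 0.003]
contact_force: [-0.7, -0.4, -0.9]
opening: 0.469
finger_force: 0.0
[-0.7474 -0.445  -0.8975] [0.5068 0.1708 0.2383] [-0.0003  1.      0.0004  0.0029]
tray_grip [(0.66, array([322.88, 191.8 ]), array([0.5019, 0.1707]))]
tray_tongue [(0.88, array([321.984, 236.28 ]), array([0.5674, 0.1697])), (0.59, array([340.224, 311.8  ]), array([0.6683, 0.1923]))]
tray [(0.68, array([323.52, 174.6 ]), array([0.4999, 0.1713])), (0.63, array([293.696, 310.4  ]), array([0.683 , 0.1321]))]
```

View pics/end.png

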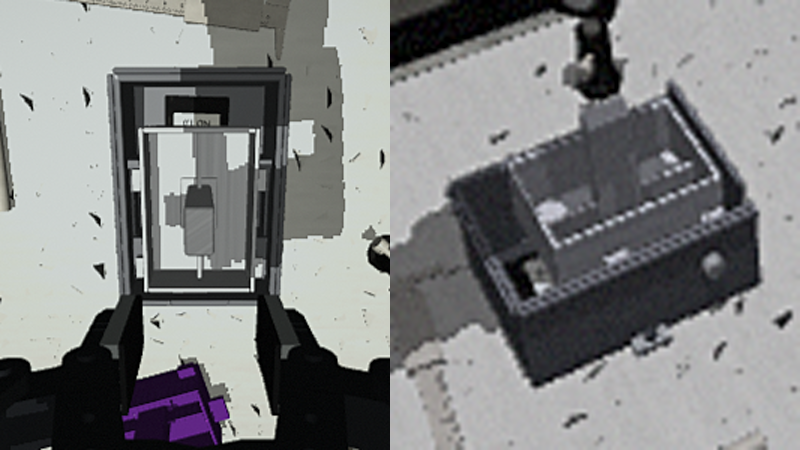

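```bash
python3 -m handwheel '[[[0.04,0,0,0,0],[0.04,0,0,0,0],[0.04,0,0,0,0]]]'
python3 - <<'E'
from h import *
np.set_printoptions(precision=4,suppress=True)
s=get_state();print(s['eef_pos'],s['tcp_rot'])
im=viewer.read_camera('wrist'); cv2.imwrite('pics/e_w2.png',im)
for c in(300,310,345):
  print(c,'r80',[int(v) for v in im[80:135,c].mean(1)],'r222',[int(v) for v in im[222:246,c].mean(1)])
for v in range(84,132,3): print(v,ray('wrist',(310,v),.07)[0].round(4),ray('wrist',(310,v),.0874)[0].round(4))
for v in(230,233,236,239,242): print(v,ray('wrist',(310,v),.0874)[0].round(4),ray('wrist',(310,v),.0894)[0].round(4))
E
```

```text
time: 23.57
eef_pos: [0.5053, 0.1706, 0.2348]
tcp_rot: [-0.0, 1.0, -0.0, -0.0]
contact_force: [-0.4, 0.1, 0.0]
opening: 0.472
finger_force: 0.0
[0.5053 0.1706 0.2348] [-0.0003  1.     -0.     -0.0004]
300 r80 [204, 205, 205, 205, 204, 206, 216, 145, 101, 122, 106, 47, 89, 125, 129, 124, 71, 23, 19, 6, 127, 147, 141, 140, 142, 148, 93, 60, 64, 65, 65, 65, 65, 65, 65, 65, 65, 65, 65, 65, 66, 65, 65, 68, 69, 39, 35, 25, 186, 216, 199, 204, 207, 207, 206] r222 [151, 61, 51, 56, 55, 55, 57, 56, 56, 54, 55, 57, 53, 43, 197, 236, 123, 8, 23, 26, 25, 26, 91, 129]
310 r80 [205, 205, 205, 205, 205, 208, 217, 150, 108, 128, 111, 50, 56, 77, 81, 76, 53, 27, 19, 7, 124, 145, 141, 139, 140, 152, 75, 8, 18, 21, 18, 21, 21, 19, 21, 19, 11, 32, 197, 217, 209, 207, 208, 208, 211, 223, 133, 28, 124, 152, 129, 193, 212, 208, 207] r222 [152, 63, 50, 56, 56, 57, 56, 57, 56, 55, 56, 57, 51, 42, 196, 235, 137, 28, 22, 24, 24, 19, 110, 128]
345 r80 [121, 119, 120, 120, 121, 120, 128, 83, 54, 59, 53, 33, 51, 62, 62, 57, 36, 24, 21, 19, 56, 67, 65, 63, 64, 63, 64, 62, 64, 65, 65, 65, 65, 65, 62, 64, 65, 64, 64, 64, 65, 64, 64, 64, 65, 65, 61, 38, 105, 126, 91, 190, 214, 208, 207] r222 [196, 102, 43, 55, 56, 56, 55, 56, 55, 54, 56, 58, 51, 43, 199, 236, 123, 8, 23, 26, 23, 35, 101, 123]
84 0.4058 0.4074
87 0.4085 0.4101
90 0.4113 0.4127
93 0.4141 0.4153
96 0.4169 0.418
99 0.4198 0.4207
102 0.4226 0.4233
105 0.4255 0.426
108 0.4284 0.4288
111 0.4313 0.4315
114 0.4342 0.4342
117 0.4371 0.437
120 0.44 0.4398
123 0.443 0.4426
126 0.446 0.4454
129 0.4489 0.4482
230 0.5531 0.5523
233 0.5565 0.5557
236 0.56 0.5591
239 0.5635 0.5626
242 0.567 0.5661
```

Run:
```python
from h import *
np.set_printoptions(precision=2,suppress=True)
im=cv2.imread('pics/e_w2.png').astype(int)
for r in(128,129,130,236,237): print(r,'L',im[r,272:295].mean(1).astype(int).tolist(),'R',im[r,350:376].mean(1).astype(int).tolist())
y=.1706; 
for n,zr,zf in(('level',.0874,.0874),('rear on stop',.0944,.0855),('level+3',.0904,.0904)):
    a=[proj('wrist',(.4468,y+d,zr)) for d in(-.04,.04)]; b=[proj('wrist',(.5627,y+d,zf)) for d in(-.04,.04)]
    print(n,a,b,'widths',a[1][0]-a[0][0],b[1][0]-b[0][0])
```

```text
128 L [15, 21, 21, 23, 22, 21, 22, 16, 36, 51, 126, 175, 165, 136, 175, 188, 184, 184, 184, 186, 185, 185, 185] R [105, 103, 104, 103, 102, 102, 102, 102, 104, 102, 112, 78, 82, 114, 69, 135, 71, 20, 26, 27, 26, 28, 27, 26, 9, 82]
129 L [17, 20, 23, 22, 23, 22, 22, 20, 31, 45, 181, 220, 196, 190, 217, 221, 219, 219, 219, 218, 218, 218, 216] R [126, 125, 126, 125, 125, 126, 126, 128, 128, 127, 121, 170, 199, 201, 97, 107, 56, 21, 28, 28, 28, 29, 27, 28, 10, 84]
130 L [19, 21, 21, 23, 22, 23, 22, 18, 32, 41, 188, 220, 198, 140, 201, 220, 215, 212, 209, 209, 210, 210, 206] R [89, 89, 89, 90, 90, 92, 97, 104, 108, 108, 77, 183, 222, 214, 102, 92, 51, 20, 27, 28, 27, 28, 30, 26, 10, 88]
236 L [48, 72, 80, 79, 51, 30, 32, 34, 27, 17, 15, 14, 22, 5, 207, 232, 138, 174, 199, 197, 198, 198, 197] R [196, 198, 198, 197, 197, 198, 200, 128, 207, 228, 104, 10, 12, 16, 16, 18, 32, 33, 32, 27, 59, 80, 78, 71, 48, 80]
237 L [37, 42, 42, 43, 39, 40, 43, 38, 16, 1, 3, 5, 12, 8, 141, 229, 154, 212, 238, 237, 236, 235, 235] R [235, 236, 237, 235, 236, 238, 241, 131, 215, 212, 89, 12, 7, 3, 5, 4, 40, 43, 40, 40, 41, 41, 41, 42, 40, 42]
level [array([281.35, 127.5 ]), array([364.08, 127.59])] [array([285.43, 238.32]), array([359.8 , 238.38])] widths 82.73627815976027 74.36383477171688
rear on stop [array([280.34, 127.8 ]), array([365.09, 127.89])] [array([285.65, 237.61]), array([359.58, 237.67])] widths 84.75386261797684 73.93445610502482
level+3 [array([280.92, 127.63]), array([364.51, 127.71])] [array([285.09, 239.46]), array([360.14, 239.52])] widths 83.5890737603932 75.05204922534739
```

```bash
python3 -c "
from plant import sign_off
print(sign_off())"
```

```text
the job is handed in; nothing more can be done
None
```

The tray is stacked on the loaded tote and released. My last wrist-camera measurement showed it level, with its tongue past the window wall and sitting about 2.5 to 3 mm towards -x, roughly the limit of its play. I handed the job in at about 24 s; I had planned the moves to clear the filter boxes but did not check them separately afterwards.

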